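Pull the shorted clamp relay and reset its tripped breakers

TASK

The tall clamp relay in the open switch box has shorted and tripped two breakers: their levers stand half-way. First push both tripped levers right over to off (towards the terminal strip), by feel and without forcing them, then rock the relay gently side to side out of its base without dragging the base off its rail and put it in the scrap tray, and last throw the same two levers fully on. Leave every other lever as it is, the spare one that is off included, and leave the parts on the plate where they lie.

Things in the scene. Friction and masses are not known exactly. Their poses are not given: they have to be found in the camera images.
- relay_mid (a point): The clamp relay: plain grey upright block, tallest in the open switch box, cover 34 (x) by 38 (y) by 60 mm tall, 110 g. Point: centre of the cover; axes as the box. 4 flat blades, 9 mm long, under it at y = +-11 mm sit in sprung contacts. It loosens by rocking some 6 degrees towards +y and -y (about its own x axis) while eased up 1 to 2 mm a rock. Seated, its top is 108 mm above the table.
- relay_base: Foot of the relay's plug-in base on the rear rail of the switch box, fixed. Origin 12 mm above the table, straight under the seated relay, whose underside rests 36 mm above this origin on the black base (46 by 44 mm). Axes as the box. Its place in the relay row varies.
- socket (a joint): Lift of the relay's base off its rail, m: 0 on the rail, grows upward. A spring foot holds it down; it yields to an upward pull above 24 N, then rises 1 mm for each further 3 N. A straight pull on the seated relay takes 40 to 55 N before its blades slip; while rocked it follows with far less.
- tray: Scrap tray: open sheet-steel tray fixed on the plate beside the box, 130 (x) by 150 (y) mm, walls 35 mm high and 3 mm thick; origin at the centre of its underside, floor 3 mm above it.
- box: Open switch box lying on the table, 270 (x) by 280 (y) mm, rim 42 mm high, fixed; origin under its centre. x leads from the terminal strip past the breaker row (35 mm before the origin) to the relay row (80 mm behind it); y along the rows; z up. Besides the relay the relay row holds a slim black timer (62 mm high over the table) and a low finned rectifier (54 mm), 85 mm apart centre to centre.
- brk_a: One of seven identical black breakers side by side, 25 mm apart, fixed, places mixed; it carries lever_a. 25 mm wide (y), 90 mm long (x). Origin 12 mm above the table under its centre; x is the way the lever swings, z up. Lever pivot 58 mm above the origin; the raised top face round the lever is 63 mm above the origin and 46 mm long (x).
- brk_b: One of seven identical black breakers side by side, 25 mm apart, fixed, places mixed; it carries lever_b. 25 mm wide (y), 90 mm long (x). Origin 12 mm above the table under its centre; x is the way the lever swings, z up. Lever pivot 58 mm above the origin; the raised top face round the lever is 63 mm above the origin and 46 mm long (x).
- brk_c: One of seven identical black breakers side by side, 25 mm apart, fixed, places mixed; it carries lever_c. 25 mm wide (y), 90 mm long (x). Origin 12 mm above the table under its centre; x is the way the lever swings, z up. Lever pivot 58 mm above the origin; the raised top face round the lever is 63 mm above the origin and 46 mm long (x).
- brk_d: One of seven identical black breakers side by side, 25 mm apart, fixed, places mixed; it carries lever_d. 25 mm wide (y), 90 mm long (x). Origin 12 mm above the table under its centre; x is the way the lever swings, z up. Lever pivot 58 mm above the origin; the raised top face round the lever is 63 mm above the origin and 46 mm long (x).
- brk_e: One of seven identical black breakers side by side, 25 mm apart, fixed, places mixed; it carries lever_e. 25 mm wide (y), 90 mm long (x). Origin 12 mm above the table under its centre; x is the way the lever swings, z up. Lever pivot 58 mm above the origin; the raised top face round the lever is 63 mm above the origin and 46 mm long (x).
- brk_f: One of seven identical black breakers side by side, 25 mm apart, fixed, places mixed; it carries lever_f. 25 mm wide (y), 90 mm long (x). Origin 12 mm above the table under its centre; x is the way the lever swings, z up. Lever pivot 58 mm above the origin; the raised top face round the lever is 63 mm above the origin and 46 mm long (x).
- brk_g: One of seven identical black breakers side by side, 25 mm apart, fixed, places mixed; it carries lever_g. 25 mm wide (y), 90 mm long (x). Origin 12 mm above the table under its centre; x is the way the lever swings, z up. Lever pivot 58 mm above the origin; the raised top face round the lever is 63 mm above the origin and 46 mm long (x).
- lever_a (a joint): Lever of brk_a, rad: grey bar 7 mm thick (x), 9 mm wide (y), tip 36 mm from the pivot. +0.42 = on (stop, leans to +x); about 0 = tripped, stands half-way; -0.42 = off (stop, leans to -x, to the terminal strip). Stiff (3 to 6 N; more while it leans against the pusher), no spring: it stays where left and is home only when pushed up to its stop. Over 70 N would break it. 16 mm gaps between neighbours' levers.
- lever_b (a joint): Lever of brk_b, rad: grey bar 7 mm thick (x), 9 mm wide (y), tip 36 mm from the pivot. +0.42 = on (stop, leans to +x); about 0 = tripped, stands half-way; -0.42 = off (stop, leans to -x, to the terminal strip). Stiff (3 to 6 N; more while it leans against the pusher), no spring: it stays where left and is home only when pushed up to its stop. Over 70 N would break it. 16 mm gaps between neighbours' levers.
- lever_c (a joint): Lever of brk_c, rad: grey bar 7 mm thick (x), 9 mm wide (y), tip 36 mm from the pivot. +0.42 = on (stop, leans to +x); about 0 = tripped, stands half-way; -0.42 = off (stop, leans to -x, to the terminal strip). Stiff (3 to 6 N; more while it leans against the pusher), no spring: it stays where left and is home only when pushed up to its stop. Over 70 N would break it. 16 mm gaps between neighbours' levers.
- lever_d (a joint): Lever of brk_d, rad: grey bar 7 mm thick (x), 9 mm wide (y), tip 36 mm from the pivot. +0.42 = on (stop, leans to +x); about 0 = tripped, stands half-way; -0.42 = off (stop, leans to -x, to the terminal strip). Stiff (3 to 6 N; more while it leans against the pusher), no spring: it stays where left and is home only when pushed up to its stop. Over 70 N would break it. 16 mm gaps between neighbours' levers.
- lever_e (a joint): Lever of brk_e, rad: grey bar 7 mm thick (x), 9 mm wide (y), tip 36 mm from the pivot. +0.42 = on (stop, leans to +x); about 0 = tripped, stands half-way; -0.42 = off (stop, leans to -x, to the terminal strip). Stiff (3 to 6 N; more while it leans against the pusher), no spring: it stays where left and is home only when pushed up to its stop. Over 70 N would break it. 16 mm gaps between neighbours' levers.
- lever_f (a joint): Lever of brk_f, rad: grey bar 7 mm thick (x), 9 mm wide (y), tip 36 mm from the pivot. +0.42 = on (stop, leans to +x); about 0 = tripped, stands half-way; -0.42 = off (stop, leans to -x, to the terminal strip). Stiff (3 to 6 N; more while it leans against the pusher), no spring: it stays where left and is home only when pushed up to its stop. Over 70 N would break it. 16 mm gaps between neighbours' levers.
- lever_g (a joint): Lever of brk_g, rad: grey bar 7 mm thick (x), 9 mm wide (y), tip 36 mm from the pivot. +0.42 = on (stop, leans to +x); about 0 = tripped, stands half-way; -0.42 = off (stop, leans to -x, to the terminal strip). Stiff (3 to 6 N; more while it leans against the pusher), no spring: it stays where left and is home only when pushed up to its stop. Over 70 N would break it. 16 mm gaps between neighbours' levers.
- carrier: A bystander lying loose on the plate: steel planetary carrier, disc 90 mm across with a hub and three pins, 38 mm high; origin at its underside.
- bushing: A bystander lying loose on the plate: bronze bushing 42 mm across, 32 mm high; origin at its underside.
- collar: A bystander lying loose on the plate: red stop collar 54 mm across, 16 mm high; origin at its underside.
- gauge: A bystander lying loose on the plate: double-ended plug gauge, 18 mm thick and 97 mm long, lying; origin at its underside.
- spanner: A bystander lying loose on the plate: spanner about 170 mm long, lying; origin at its underside.
There are look-alikes about, which are no part of the job. What is shaped like the part that bears relay_mid but pink, turquoise or yellow is not meant.

How it is judged (in metres and radians):
On the way, in this order (a step that is already met when the one before it is completed fails the run):
1. both tripped levers are fully off while the relay is still plugged in (value of joint each of lever_c, lever_f below -0.36 rad and z of relay_mid in the frame of relay_base below 0.07 m and horizontal distance between relay_mid and relay_base below 0.008 m), for 0.1 s.
2. the relay is out of its base while both levers are off (value of joint each of lever_c, lever_f below -0.36 rad and (z of relay_mid in the frame of relay_base above 0.08 m or horizontal distance between relay_mid and relay_base above 0.04 m)), for 0.1 s.
At the end, for the whole second after the job is handed in: The two breakers that were tripped are on (levers above +0.36 rad, that is within 0.06 rad of the stop), the four that were on are still on and the spare is still off (above +0.27 rad, the spare below -0.27 rad), the relay lies or stands at rest inside the tray and its base is on its rail (value of joint each of lever_c, lever_f above 0.36 rad and value of joint each of lever_a, lever_b, lever_e, lever_g above 0.27 rad and value of joint lever_d below -0.27 rad and x of relay_mid in the frame of tray between -0.06 and 0.06 m and y of relay_mid in the frame of tray between -0.07 and 0.07 m and z of relay_mid in the frame of tray below 0.055 m and linear speed of relay below 0.02 m/s and value of joint socket below 0.0025 m); the robot touches nothing.
It fails at once if another breaker's lever was moved: one that was on came below +0.27 rad, or the spare one above -0.27 rad (value of joint any of lever_a, lever_b, lever_e, lever_g below 0.27 rad or value of joint lever_d above -0.27 rad).
It fails at once if the relay's base was dragged up off its rail by 2.5 mm or more (value of joint socket above 0.0025 m).
It fails at once if a breaker or its lever was forced: the fingers pressed on it with more than 70 N (contact force between any of brk_a, brk_b, brk_c, brk_d, brk_e, brk_f, brk_g and the fingers above 70 N).
It fails at once if a part lying on the plate was shifted by more than 30 mm (distance of any of carrier, bushing, collar, gauge, spanner from where it was at the start of the episode above 0.03 m).
It also fails if it takes over 72 s, if anything falls off the work surface, if the arm or the gripper's body presses on something with over 40 N, if the wrist force passes 120 N, or if a joint passes its speed limit or range.

ROBOT

A 6-joint arm with a two-finger parallel gripper is mounted at the origin on the work surface. World frame = base frame: x ahead of the robot, y to its left, z up, the work surface at z = 0. Lengths are in m, angles in degrees, forces in N, time in s.
With the tool pointing down it reaches from about 0.4 to 0.825 m from the base axis. Payload 7 kg.
Tool frame: the origin (TCP) lies on the centre line of the jaws, within the pads' length; the fingertips stand 8 mm ahead of it and the grasp point (between the pads) lies 11 mm behind it (r.tcp_to_tips is the distance from the TCP to the fingertips, in m); z points along the fingers, y is the direction in which the jaws open and shut (so a half turn about z gives the same grasp; the last joint's range is limited). The gripper opens to 88 mm and grips with 3 to 60 N. Pads are 19 mm wide; open, the fingers measure 130 mm over their backs; the gripper's body (78 mm by 193 mm) begins 47 mm behind the grasp point.
Start: joints at [-47.091, 20.546, 0.682, 0, -70.136, -16.507], TCP at [0.3, -0.605, 0.235] pointing down, gripper open.
Joint ranges: [-176.03, 176.03], [-82.01, 121.73], [-58.28, 71.71], [-173.87, 95.51], [-174.79, -0.11], [-173.66, 173.66]. Speed limits (degrees/s): [136.94, 136.94, 172.46, 180, 180, 180].

INTERFACE

Orientations are given as [roll, pitch, yaw] about the fixed x, y, z axes, in that order (R = Rz(yaw) Ry(pitch) Rx(roll)).
In Python, from plant import r gives the robot as it stands.
- The arm moves only by the tool drive_tool, never from a script. Its argument "plan" is text: rows parted by semicolons, each of 4 numbers parted by spaces: the shift along the tool's x, y, z in cm, then the turn about the tool's z in rad. A call has 1 to 8 rows; each row is the pose to reach, as a shift and turn from the pose commanded when the call began, along the tool's axes at that moment; what a row does not reach only later rows make up. A row lasts 1/8 s, in which the tool goes at most 62.5 mm and 10.7 degrees, less where a joint would pass 70% of its speed; a pose out of reach is approached as far as the arm can. A call with a gripper value outside its range is refused whole. "fingers" is the closure, from -1 (fully open) to 1 (shut), set as the call begins (left out, the last holds). The fingers move at their own pace and stop on an object; "squeeze" is the grip in N (left out, the last holds). Time passes only in rows, so rows that repeat a pose let the fingers close. It gives the time, the measured TCP pose, the force and the opening at its end, in the units of the state.
- r.get_state(): the state, without advancing time (a new reading comes with each control period).
- r.capture(name): name is "side" or "top" or "wrist"; returns a dict with "frame" (400x640x3 uint8, red, green, blue), "fovy" (degrees; the focal length in pixels is half the picture's height over the tangent of half this angle, whatever the lens; pixels are square), "cx", "cy" (the principal point, pixels), "k1" (the pictures are not rectified: a ray, as slopes to the right and down, at radius r is drawn at 1 + k1 r^2 times it, then the intrinsics apply), "rvec" (rotation vector, rad) and "tvec" (3), from world to camera coordinates, as OpenCV has them. Camera axes: x right, y down, z forward; pixel columns grow to the right and rows downward; lengths in m; the calibration is good to about 2 mm. A picture is of the moment at which its call begins. There is no depth.
- r.close_job(): hands the job in, once; it reports no verdict.
The state is a dict: "time_s": time; "joints": joint angles; "qd": joint speeds; "joint_torque": joint torques, N m; "tcp_pos": TCP position; "eef_rot": TCP orientation; "contact_force": force on the tool from outside, world axes, zero at the start; "moment": the same for the moment, N m; "gripper_width": finger opening in m.
Only numpy, scipy, OpenCV 4.12 (cv2) and the standard library are available. Lean on these libraries where they do the work, as an engineer would, in place of code of your own. Each camera call takes 0.05 s, during which the arm holds its last target. There are 200 camera calls.

## Working session

There is one attempt and no reset: what is moved stays moved. The work goes in short steps, Python scripts to look and compute and a tool call to move; the robot and the scene stay as the last step left them, time stands still between calls to the robot, and variables do not carry over. Pictures are saved under pics/ and viewed, about 8 in all and at most 12, crops included, and the job is handed in when it is done.

Besides the shell and the picture viewer there is one more tool, called after "Call:" as name(argument=value, ...), one argument or row to a line, values as JSON. drive_tool: Moves the arm, as the interface text tells. Its arguments: {"type":"object","properties":{"plan":{"type":"string"},"fingers":{"type":"number"},"squeeze":{"type":"number"}},"required":["plan"]}

```bash
ls; mkdir -p pics
cat > h.py <<'E'
import numpy as np, cv2
from plant import r
def cap(n,f):
    c=r.capture(n); cv2.imwrite(f'pics/{f}.png',c['frame'][:,:,::-1]); np.save(f'pics/{f}.npy',{k:v for k,v in c.items()},allow_pickle=True); return c
def load(f): return np.load(f'pics/{f}.npy',allow_pickle=True).item()
def cam(c):
    h,w=c['frame'].shape[:2]; f=h/2/np.tan(np.radians(c['fovy'])/2)
    return f,cv2.Rodrigues(np.array(c['rvec'],float))[0],np.array(c['tvec'],float)
def proj(c,P):
    f,R,t=cam(c); q=np.atleast_2d(P)@R.T+t; s=q[:,:2]/q[:,2:]
    s=s*(1+c['k1']*(s**2).sum(1,keepdims=True)); return s*f+[c['cx'],c['cy']]
def at(c,uv,z):
    f,R,t=cam(c); d=(np.atleast_2d(uv)-[c['cx'],c['cy']])/f; s=d.copy()
    for _ in range(20): s=d/(1+c['k1']*(s**2).sum(1,keepdims=True))
    ray=np.c_[s,np.ones(len(s))]@R; o=-R.T@t
    return o+ray*((z-o[2])/ray[:,2])[:,None]
E
python3 - <<'E'
from h import *
print(r.get_state(), r.tcp_to_tips)
for n in ('top','side'):
    c=cap(n,n+'0'); f,R,t=cam(c); print(n,-R.T@t,c['fovy'],c['k1'],R)
E
```

```text
pics
{'time_s': 0.0, 'joints': array([-4.70911789e+01,  2.05901263e+01,  6.30006884e-01, -1.98415034e-02,
       -7.01368083e+01, -1.65068371e+01]), 'qd': array([ 0.02178362, -0.03073202, -0.04746129,  0.01139407, -0.01327939,
       -0.07712723]), 'joint_torque': array([-4.33679752e-04, -5.82718134e+01,  2.93046999e+01,  6.99684441e+00,
        6.78255004e-03, -1.45636864e-04]), 'tcp_pos': array([ 0.29988406, -0.60415048,  0.23360973]), 'eef_rot': array([ 1.79901767e+02, -9.65935526e-03, -1.53604765e+02]), 'contact_force': array([-0.4812228 ,  0.53702638, -0.08319273]), 'moment': array([ 0.01212843,  0.01332572, -0.00696195]), 'gripper_width': 0.08779696407181392} 0.008
top [0.4510114  0.0178782  1.23182985] 48.80194940643123 -0.08954027986378248 [[-0.006735   -0.99994929 -0.00748762]
 [-0.99432481  0.00749177 -0.10612283]
 [ 0.10617355  0.00673039 -0.99432484]]
side [0.06247424 0.67624528 0.89977217] 43.48063289303465 -0.00306103802202057 [[-0.78354246 -0.62129707  0.00715284]
 [-0.44218797  0.54949962 -0.70888643]
 [ 0.43649857 -0.55860552 -0.70528637]]
```

View pics/top0.png

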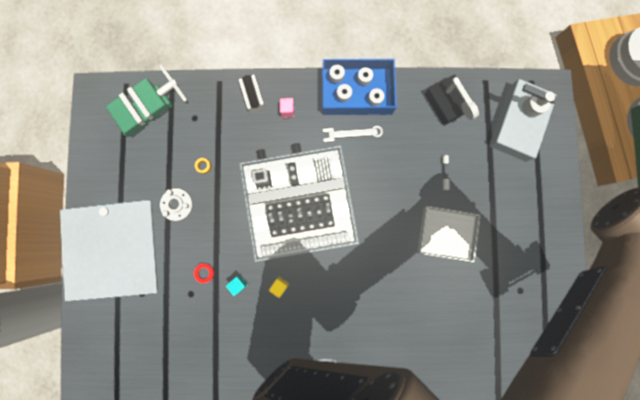

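View pics/side0.png

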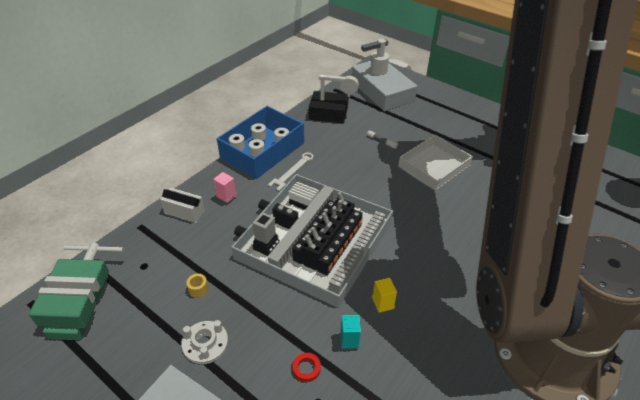

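The top view shows the box with corners near (241,160), (342,147), (358,242), (257,262). The relay is at the rear left (261,176), the tray near (449,234), and the spanner and gauge lie clear of them. I'll enlarge the box in both pictures.

Run:
```python
from h import *
a=load('top0')['frame'][:,:,::-1]; b=load('side0')['frame'][:,:,::-1]
A=cv2.resize(a[140:270,232:367],None,fx=4.4,fy=4.4,interpolation=cv2.INTER_CUBIC)
cv2.imwrite('pics/topc.png',A)
B=cv2.resize(b[170:305,228:398],None,fx=4.4,fy=4.4,interpolation=cv2.INTER_CUBIC)
cv2.imwrite('pics/sidec.png',B)
```

```text
(no output)
```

View pics/topc.png

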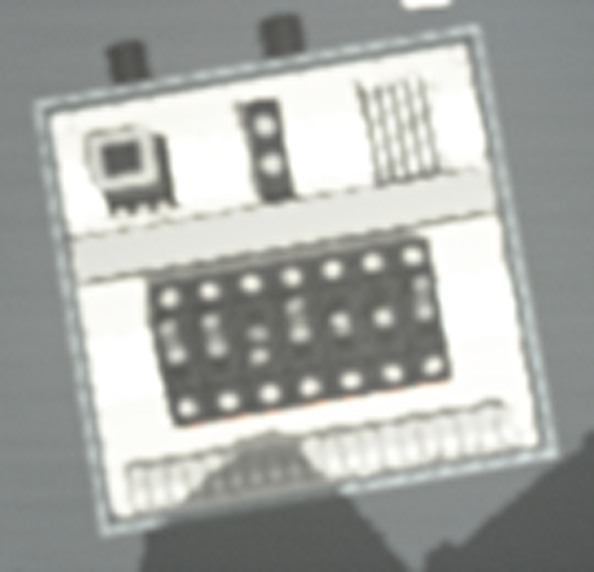

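View pics/sidec.png

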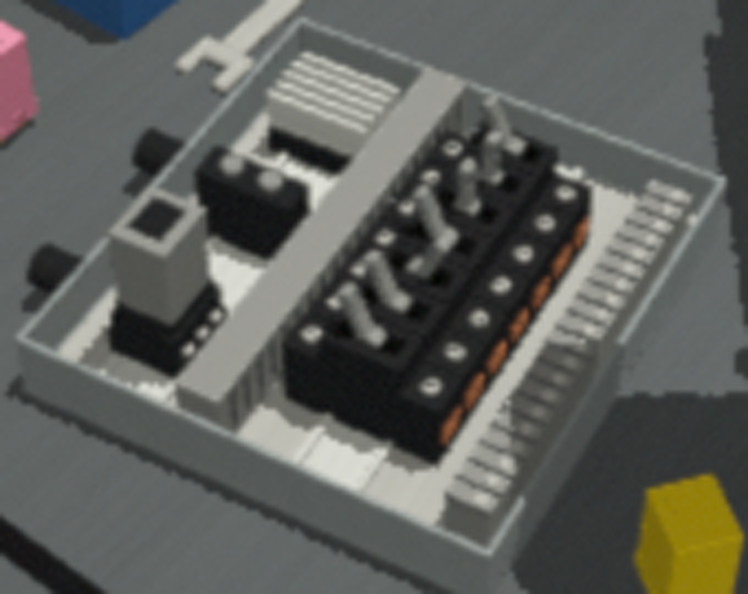

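```bash
cat >> h.py <<'E'
def tw(B,p): # box -> world
    x,y,a=B; p=np.atleast_2d(p); c,s=np.cos(a),np.sin(a)
    return np.c_[x+c*p[:,0]-s*p[:,1], y+s*p[:,0]+c*p[:,1], p[:,2]]
def tb(B,p):
    x,y,a=B; p=np.atleast_2d(p); c,s=np.cos(a),np.sin(a); d=p[:,:2]-[x,y]
    return np.c_[c*d[:,0]+s*d[:,1], -s*d[:,0]+c*d[:,1], p[:,2]]
E
python3 - <<'E'
from h import *
from scipy.optimize import least_squares
T=load('top0'); S=load('side0')
tc=lambda l:np.array(l)/4.4+[232,140]-.4; sc=lambda l:np.array(l)/4.4+[228,170]-.4
X,Y=.135,.14
C=np.array([[X,Y,.042],[X,-Y,.042],[-X,-Y,.042],[-X,Y,.042]])
ut=tc([(37,102),(480,28),(556,455),(102,532)]); us=sc([(20,340),(303,20),(722,182),(492,552)])
for n,g in (('t',lambda B:proj(T,tw(B,C))-ut),('s',lambda B:proj(S,tw(B,C))-us),('b',lambda B:np.r_[proj(T,tw(B,C))-ut,proj(S,tw(B,C))-us])):
    o=least_squares(lambda B:g(B).ravel(),[.6,.05,.1]); print(n,o.x,np.abs(o.fun).max())
B=o.x
print('relay top',tb(B,at(T,tc([(122,160)]),.108)),'side',tb(B,at(S,sc([(158,218)]),.108)))
print('tripped tips top',tb(B,at(T,tc([(341,322),(384,317)]),.105)))
print('tripped tips side',tb(B,at(S,sc([(468,165),(491,140)]),.105)))
print('row corners',tb(B,at(T,tc([(148,272),(425,235),(450,378),(178,425)]),.06)))
print('lever tips top on',tb(B,at(T,tc([(168,325),(210,322),(297,303),(425,285)]),.1)))
tr=at(T,[(424,206),(479,208),(474,262),(419,257)],.035); print('tray',tr,tr.mean(0))
print(tw(B,[[-.035,0,0],[.08,0,0]]))
E
```

```text
t [0.54803637 0.06872709 0.15980531] 0.28576017123177166
s [0.55145449 0.0688627  0.16880533] 1.2563705035933594
b [0.5498493  0.06900468 0.16426662] 1.9382845355760878
relay top [[0.07726967 0.08569664 0.108     ]] side [[0.08180861 0.08475045 0.108     ]]
tripped tips top [[-0.03804119 -0.02476685  0.105     ]
 [-0.03943892 -0.04989587  0.105     ]]
tripped tips side [[-0.03260448 -0.02517545  0.105     ]
 [-0.0344499  -0.04686192  0.105     ]]
row corners [[ 0.0145542   0.08599366  0.06      ]
 [ 0.00806423 -0.08358517  0.06      ]
 [-0.07985551 -0.08341469  0.06      ]
 [-0.07985136  0.08291401  0.06      ]]
lever tips top on [[-0.02225718  0.07528376  0.1       ]
 [-0.0247034   0.0507495   0.1       ]
 [-0.02239778 -0.00125209  0.1       ]
 [-0.02477947 -0.07680263  0.1       ]]
tray [[ 0.53638873 -0.27422729  0.035     ]
 [ 0.52947563 -0.42704526  0.035     ]
 [ 0.38266375 -0.40729857  0.035     ]
 [ 0.39837688 -0.25656657  0.035     ]] [ 0.46172625 -0.34128442  0.035     ]
[[0.51532045 0.06328117 0.        ]
 [0.62877238 0.08208699 0.        ]]
```

The box fits at (0.550, 0.069), yaw 9.4°. Levers 5 and 6 from +y, at box y −25 and −50 mm, are the tripped pair, the relay is at box (80, 85) mm, and these match the given layout. I'll push both tripped levers together with the nearly closed fingers spanning y.

```bash
cat >> h.py <<'E'
BX=(.550,.069,np.radians(9.4))
def to(boxp=None,world=None,yaw=None):
    s=r.get_state(); p=s['tcp_pos']; Y=s['eef_rot'][2]; y=np.radians(Y)
    g=tw(BX,boxp)[0] if boxp is not None else np.array(world)
    d=g-p; R=np.array([[np.cos(y),np.sin(y),0],[np.sin(y),-np.cos(y),0],[0,0,-1]])
    t=0 if yaw is None else -((yaw-Y+180)%360-180)
    print('goal',g,'from',p,'cm',np.round(R.T@d*100,2),'turn',round(np.radians(t),3))
E
python3 -c "
from h import *
to(boxp=[-.012,-.0375,.16],yaw=-170.6)"
```

```text
goal [0.54428586 0.03004363 0.16      ] from [ 0.29991878 -0.60420987  0.23369353] cm [-50.09  45.95   7.37] turn 0.297
```

Call:
drive_tool(
  plan="-4 3.7 0 0.03; -8 7.4 0 0.07; -12 11 0 0.1; -16 14.7 0 0.14; -20 18.4 0 0.18; -24 22 0 0.22; -28 25.7 0 0.26; -32 29.4 0 0.297",
  fingers=0.77,
  squeeze=20,
)

```text
time_s: 1.1
tcp_pos: [0.4562, -0.1972, 0.2345]
eef_rot: [180.0, -0.0, -170.7]
contact_force: [1.5, -1.5, 0.3]
gripper_width: 0.0136
```

```bash
python3 -c "
from h import *
to(boxp=[-.012,-.0375,.16],yaw=-170.6)"
```

```text
goal [0.54428586 0.03004363 0.16      ] from [ 0.45619398 -0.19720667  0.23450863] cm [-12.37  21.     7.45] turn -0.002
```

Call:
drive_tool(
  plan="-2.5 4.2 0 0; -5 8.4 0 0; -7.5 12.6 1 0; -10 16.8 3 0; -12.4 21 5.5 0; -12.4 21 7.4 0; -12.4 21 7.4 0",
)

```text
time_s: 1.98
tcp_pos: [0.5429, 0.0285, 0.1588]
eef_rot: [-180.0, -0.2, -170.6]
contact_force: [0.4, -0.3, 0.9]
gripper_width: 0.0099
```

Run:
```python
from h import *
to(boxp=[-.012,-.0375,.16],yaw=-170.6); print(r.get_state()['contact_force'])
c=cap('wrist','w1'); 
for n,p in (('tip5',[-.035,-.025,.106]),('tip6',[-.035,-.05,.106]),('tip7',[-.0203,-.075,.103]),('tip4',[-.0203,0,.103]),('relay',[.08,.085,.108])): print(n,proj(c,tw(BX,[p])))
```

```text
goal [0.54428586 0.03004363 0.16      ] from [0.54286721 0.02854817 0.15877502] cm [-0.16  0.12 -0.12] turn 0.0
[ 0.37206791 -0.34916957  0.90105385]
tip5 [[341.62794255 197.50271076]]
tip6 [[303.13366816 197.43043193]]
tip7 [[266.54021359 216.98366583]]
tip4 [[378.06885794 217.18861269]]
relay [[482.55868817 342.84663805]]
```

View pics/w1.png

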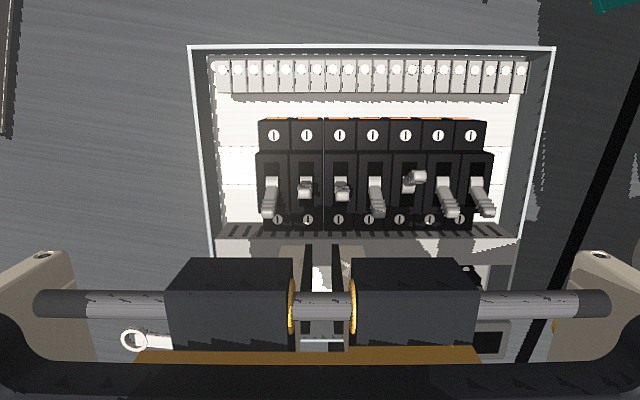

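The wrist view shows the tripped levers at (305,190) and (342,190). Their neighbours are on, with tips at (267,213) and (378,213) where I predicted them, and the spare is at (415,177). I'll lower behind the pair.

Call:
drive_tool(
  plan="-0.1 0.1 2 0; -0.1 0.1 4 0; -0.1 0.1 5.5 0; -0.1 0.1 6.3 0; -0.1 0.1 6.3 0; -0.1 0.1 6.3 0",
)

```text
time_s: 2.78
tcp_pos: [0.5454, 0.0297, 0.0982]
eef_rot: [180.0, 0.1, -170.6]
contact_force: [0.4, -0.3, -0.5]
gripper_width: 0.01
```

```bash
python3 -c "
from h import *
to(boxp=[-.030,-.0375,.096],yaw=-170.6)"
```

```text
goal [0.52652756 0.02710377 0.096     ] from [0.54539923 0.02966098 0.09822352] cm [1.9  0.06 0.22] turn -0.0
```

Call:
drive_tool(
  plan="0.5 0 0.2 0; 0.9 0 0.2 0; 1.1 0 0.2 0; 1.2 0 0.2 0; 1.3 0 0.2 0; 1.4 0 0.2 0; 1.5 0 0.2 0; 1.5 0 0.2 0",
)

```text
time_s: 3.78
tcp_pos: [0.5324, 0.0277, 0.0962]
eef_rot: [180.0, 0.2, -170.6]
contact_force: [7.5, -0.8, -3.2]
gripper_width: 0.0099
```

Call:
drive_tool(
  plan="0.1 0 0 0; 0.15 0 0 0; 0.2 0 0 0; 0.25 0 0 0; 0.25 0 0 0",
)

```text
time_s: 4.4
tcp_pos: [0.5303, 0.0274, 0.0964]
eef_rot: [180.0, 0.3, -170.6]
contact_force: [8.5, 0.0, -3.4]
gripper_width: 0.0099
```

Call:
drive_tool(
  plan="0.1 0 0 0; 0.2 0 0 0; 0.3 0 0 0; 0.3 0 0 0",
)

```text
time_s: 4.9
tcp_pos: [0.5278, 0.0272, 0.0966]
eef_rot: [180.0, 0.3, -170.6]
contact_force: [9.2, 0.4, -4.1]
gripper_width: 0.0098
```

Call:
drive_tool(
  plan="0.1 0 0 0; 0.2 0 0 0; 0.2 0 0 0; 0.2 0 0 0",
)

```text
time_s: 5.4
tcp_pos: [0.5261, 0.0271, 0.0968]
eef_rot: [180.0, 0.4, -170.6]
contact_force: [9.1, 0.8, -2.8]
gripper_width: 0.0098
```

Call:
drive_tool(
  plan="0.1 0 0 0; 0.2 0 0 0; 0.2 0 0 0; 0.2 0 0 0",
)

```text
time_s: 5.9
tcp_pos: [0.5248, 0.027, 0.0971]
eef_rot: [180.0, 0.4, -170.5]
contact_force: [11.0, 1.0, -2.8]
gripper_width: 0.0101
```

Call:
drive_tool(
  plan="0.1 0 0 0; 0.2 0 0 0; 0.2 0 0 0; 0.2 0 0 0",
)

```text
time_s: 6.4
tcp_pos: [0.5244, 0.0271, 0.0977]
eef_rot: [179.9, 0.6, -170.5]
contact_force: [14.6, 0.9, -3.3]
gripper_width: 0.0098
```

Call:
drive_tool(
  plan="0.1 0 0 0; 0.2 0 0 0; 0.3 0 0 0; 0.3 0 0 0",
)

```text
time_s: 6.9
tcp_pos: [0.5238, 0.0274, 0.0986]
eef_rot: [179.9, 0.9, -170.5]
contact_force: [20.9, 1.7, -4.8]
gripper_width: 0.0103
```

Call:
drive_tool(
  plan="0.2 0 0.05 0; 0.4 0 0.1 0; 0.4 0 0.1 0; 0.4 0 0.1 0",
)

```text
time_s: 7.4
tcp_pos: [0.5234, 0.0276, 0.099]
eef_rot: [179.9, 1.3, -170.4]
contact_force: [28.4, 0.2, -5.8]
gripper_width: 0.0103
```

Call:
drive_tool(
  plan="-1 0 0 0; -2 0 0 0; -2.5 0 0 0; -2.5 0 -3 0; -2.5 0 -6 0; -2.5 0 -7 0; -2.5 0 -7 0",
)

```text
time_s: 8.28
tcp_pos: [0.5362, 0.0282, 0.1645]
eef_rot: [180.0, -0.0, -170.6]
contact_force: [-0.1, 0.4, 0.2]
gripper_width: 0.01
```

Run:
```python
from h import *
c=cap('wrist','w2'); cv2.imwrite('pics/w2c.png',cv2.resize(c['frame'][90:250,220:520,::-1],None,fx=2.5,fy=2.5,interpolation=cv2.INTER_CUBIC))
for i in range(7): 
    y=.075-.025*i
    print(i+1,*[np.round((proj(c,tw(BX,[[-.035+.036*np.sin(a),y,.07+.036*np.cos(a)]]))[0]-[220,90])*2.5) for a in(-.42,-.3,.42)])
to(boxp=[.08,.085,.16],yaw=-80.6); to(boxp=[.08,.085,.16],yaw=99.4); print(r.get_state()['joints'])
```

```text
1 [670. 230.] [671. 246.] [654. 332.]
2 [579. 230.] [579. 246.] [566. 332.]
3 [487. 230.] [487. 246.] [477. 332.]
4 [393. 229.] [394. 246.] [388. 332.]
5 [300. 229.] [300. 245.] [298. 332.]
6 [206. 229.] [206. 245.] [208. 332.]
7 [113. 229.] [112. 245.] [118. 332.]
goal [0.61504307 0.16592471 0.16      ] from [0.53585386 0.02807167 0.163764  ] cm [-10.06  12.31   0.38] turn -1.571
goal [0.61504307 0.16592471 0.16      ] from [0.53585386 0.02807167 0.163764  ] cm [-10.06  12.31   0.38] turn 1.57
[ 2.39218128e+01  1.10028550e+01 -2.24329606e+01 -3.28337912e-02
 -5.66305866e+01 -1.04540526e+02]
```

View pics/w2c.png

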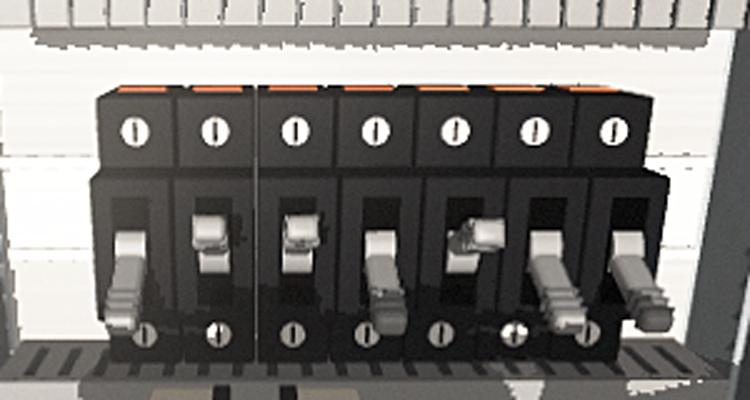

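The crop shows levers 5 and 6 with tips at row 233, level with the spare at (480,235) and on the predicted −0.42 row, so both are off and the others have not moved. Next I'll move above the relay with the jaws along box x.

Call:
drive_tool(
  plan="-1.5 2 0 -0.18; -3 4 0 -0.36; -4.5 6 0 -0.54; -6 8 0 -0.72; -8 10 0 -0.9; -10 12.3 0 -1.08; -10 12.3 0 -1.26; -10 12.3 0 -1.44",
  fingers=-0.36,
)

```text
time_s: 9.32
tcp_pos: [0.6143, 0.1659, 0.1622]
eef_rot: [179.8, -0.1, -87.8]
contact_force: [-0.2, -0.2, -0.8]
gripper_width: 0.0597
```

```bash
python3 -c "
from h import *
to(boxp=[.08,.085,.15],yaw=-80.6);to(boxp=[.08,.085,.079],yaw=-80.6)"
```

```text
goal [0.61504307 0.16592471 0.15      ] from [0.61430279 0.16588593 0.16221361] cm [-0.   -0.07  1.22] turn -0.125
goal [0.61504307 0.16592471 0.079     ] from [0.61430279 0.16588593 0.16221361] cm [-0.   -0.07  8.32] turn -0.125
```

Call:
drive_tool(
  plan="0 -0.1 0 -0.125; 0 -0.1 1 -0.125; 0 -0.1 1.2 -0.125; 0 -0.1 1.2 -0.125",
)

```text
time_s: 9.82
tcp_pos: [0.6158, 0.1657, 0.1517]
eef_rot: [179.9, -0.0, -81.0]
contact_force: [0.7, 0.8, 0.6]
gripper_width: 0.0595
```

Run:
```python
from h import *
to(boxp=[.08,.085,.079],yaw=-80.6)
a=cap('wrist','w3')['frame'][:,:,::-1]; b=cap('side','s3')['frame'][:,:,::-1]
c=load('w3'); q=load('s3')
P=[[.08+i*.017,.085+j*.019,.108] for i,j in((1,1),(1,-1),(-1,-1),(-1,1))]
print(proj(c,tw(BX,P)).round(), (proj(q,tw(BX,P))-[200,150]).round()*2)
cv2.imwrite('pics/c3.png',np.vstack([cv2.resize(a[:,:],(480,300)),cv2.resize(b[150:300,200:440],(480,300))]))
```

```text
goal [0.61504307 0.16592471 0.079     ] from [0.61577013 0.16568166 0.15167425] cm [-0.04  0.07  7.27] turn -0.008
[[297. 259.]
 [295. 205.]
 [349. 205.]
 [348. 259.]] [[106. 144.]
 [124. 122.]
 [150. 134.]
 [132. 156.]]
```

View pics/c3.png

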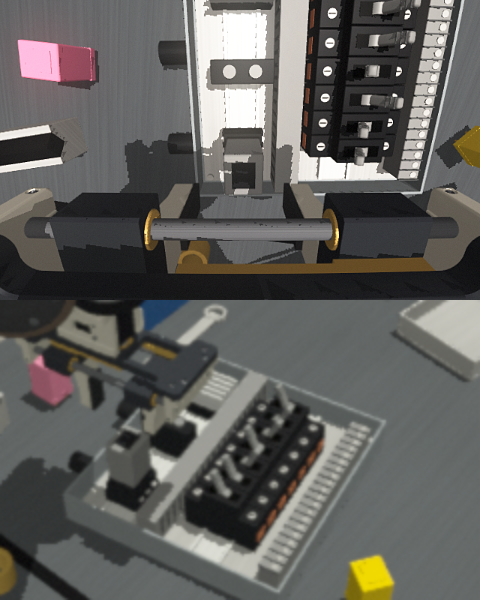

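The wrist view shows the relay's top at about (224–262, 155–193), where I predicted it, so the jaws straddle it. I'll descend and grip.

Call:
drive_tool(
  plan="0 0 2 0; 0 0 4 0; 0 0 5.5 0; 0 0 6.5 0; 0 0 7.2 0; 0 0 7.2 0",
)

```text
time_s: 10.68
tcp_pos: [0.6161, 0.1659, 0.0803]
eef_rot: [180.0, -0.0, -81.0]
contact_force: [0.6, -1.0, -0.0]
gripper_width: 0.0593
```

Call:
drive_tool(
  plan="0 0 0 0; 0 0 0 0; 0 0 0 0; 0 0 0 0",
  fingers=0.4,
  squeeze=35,
)

```text
time_s: 11.18
tcp_pos: [0.6153, 0.1657, 0.0808]
eef_rot: [179.9, -0.0, -81.0]
contact_force: [-5.3, -0.2, 6.0]
gripper_width: 0.0336
```

Call:
drive_tool(
  plan="0.15 0 0 0; 0.3 0 -0.05 0; 0.45 0 -0.1 0; 0.45 0 -0.1 0",
)

```text
time_s: 11.68
tcp_pos: [0.6155, 0.1644, 0.0809]
eef_rot: [180.0, 0.2, -80.9]
contact_force: [-8.5, 14.2, -0.2]
gripper_width: 0.0337
```

Call:
drive_tool(
  plan="0.2 0 0 0; 0.4 0 0 0; 0.5 0 -0.05 0; 0.5 0 -0.1 0",
)

```text
time_s: 12.18
tcp_pos: [0.6161, 0.1599, 0.0817]
eef_rot: [180.0, 0.2, -80.9]
contact_force: [-8.7, 15.1, -3.0]
gripper_width: 0.0336
```

Call:
drive_tool(
  plan="-0.3 0 -0.05 0; -0.6 0 -0.1 0; -0.9 0 -0.15 0; -1.2 0 -0.2 0; -1.5 0 -0.2 0; -1.7 0 -0.2 0; -1.7 0 -0.2 0",
)

```text
time_s: 13.05
tcp_pos: [0.6137, 0.169, 0.0831]
eef_rot: [179.7, -0.3, -81.0]
contact_force: [2.7, -14.8, -6.9]
gripper_width: 0.0343
```

Call:
drive_tool(
  plan="-0.1 0 -0.05 0; 0.2 0 -0.1 0; 0.5 0 -0.15 0; 0.8 0 -0.2 0; 1.1 0 -0.2 0; 1.4 0 -0.2 0; 1.6 0 -0.2 0; 1.6 0 -0.2 0",
)

```text
time_s: 14.05
tcp_pos: [0.616, 0.1602, 0.0857]
eef_rot: [179.9, 0.2, -81.0]
contact_force: [-8.0, 12.1, -8.1]
gripper_width: 0.0337
```

Call:
drive_tool(
  plan="-0.3 0 -0.05 0; -0.6 0 -0.1 0; -0.9 0 -0.15 0; -1.2 0 -0.2 0; -1.5 0 -0.2 0; -1.6 0 -0.2 0; -1.6 0 -0.2 0",
)

```text
time_s: 14.92
tcp_pos: [0.6138, 0.1692, 0.0873]
eef_rot: [179.7, -0.3, -81.0]
contact_force: [1.4, -14.0, -12.7]
gripper_width: 0.0334
```

Call:
drive_tool(
  plan="0.3 0 0 0; 0.6 0 -0.05 0; 0.9 0 -0.1 0; 1.2 0 -0.1 0; 1.5 0 -0.1 0; 1.6 0 -0.1 0; 1.6 0 -0.1 0",
)

```text
time_s: 15.8
tcp_pos: [0.6191, 0.1593, 0.0913]
eef_rot: [-179.8, 0.1, -80.9]
contact_force: [-0.3, 2.1, -0.4]
gripper_width: 0.0334
```

Call:
drive_tool(
  plan="-0.2 0 -0.2 0; -0.4 0 -0.4 0; -0.4 0 -0.6 0; -0.4 0 -0.6 0",
)

```text
time_s: 16.3
tcp_pos: [0.6172, 0.1615, 0.0961]
eef_rot: [-179.9, 0.0, -80.9]
contact_force: [0.3, -0.2, -1.1]
gripper_width: 0.0337
```

Call:
drive_tool(
  plan="0 0 -1 0; 0 0 -3 0; 0 0 -6 0; 0 0 -9 0; 0 0 -11 0; 0 0 -11 0",
)

```text
time_s: 17.05
tcp_pos: [0.6179, 0.1618, 0.2081]
eef_rot: [-179.8, 0.1, -80.9]
contact_force: [0.5, 0.2, -1.1]
gripper_width: 0.0338
```

Run:
```python
from h import *
to(world=[.462,-.341,.207]); to(world=[.462,-.341,.062]); print(r.get_state()['contact_force'],r.get_state()['joints'])
b=cap('side','s4')['frame'][:,:,::-1]
cv2.imwrite('pics/c4.png',np.hstack([cv2.resize(b[110:310,210:420],None,fx=2,fy=2,interpolation=cv2.INTER_CUBIC),cv2.resize(b[110:210,380:490],None,fx=3,fy=4,interpolation=cv2.INTER_CUBIC)]))
T=load('top0')['frame'][:,:,::-1]
cv2.imwrite('pics/tr.png',cv2.resize(T[195:275,405:495],None,fx=6,fy=6,interpolation=cv2.INTER_CUBIC))
```

```text
goal [ 0.462 -0.341  0.207] from [0.6178562  0.16178715 0.20807567] cm [47.2  23.31  0.11] turn 0.0
goal [ 0.462 -0.341  0.062] from [0.6178562  0.16178715 0.20807567] cm [47.2  23.31 14.61] turn 0.0
[ 0.53095476  0.15792569 -1.11286907] [ 3.21659746e+01  1.80132461e+01 -6.57352767e+00  3.00323081e-02
 -6.51798559e+01 -2.31207695e+01]
```

View pics/c4.png

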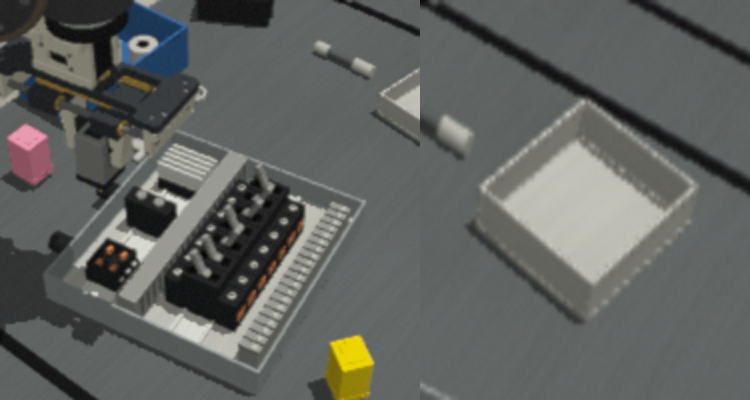

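The relay is out and held, and its base sits in place with the contacts showing at (112,262). Now I'll check the tray's centre from the side view.

Run:
```python
from h import *
q=load('s4'); p=at(q,[(435,135.7),(471.7,156.7),(436.7,180.7),(400.7,156.7)],.035); print(p,p.mean(0))
```

```text
[[ 0.51149564 -0.42270874  0.035     ]
 [ 0.38816655 -0.40296309  0.035     ]
 [ 0.41462596 -0.25811968  0.035     ]
 [ 0.5377588  -0.28217724  0.035     ]] [ 0.46301174 -0.34149219  0.035     ]
```

Call:
drive_tool(
  plan="5 2.5 0 0; 10 5 0 0; 15.2 7.5 0 0; 20.4 10 0 0; 25.6 12.6 0 0; 30.8 15.2 0 0; 36 17.8 0 0; 41 20.2 0 0",
)

```text
time_s: 18.1
tcp_pos: [0.4805, -0.2767, 0.2047]
eef_rot: [179.9, 0.0, -80.9]
contact_force: [0.2, -0.8, 0.2]
gripper_width: 0.0336
```

```bash
python3 -c "
from h import *
to(world=[.463,-.3415,.045])"
```

```text
goal [ 0.463  -0.3415  0.045 ] from [ 0.48047082 -0.27672146  0.20465526] cm [ 6.12  2.74 15.97] turn 0.0
```

Call:
drive_tool(
  plan="4 2 0 0; 6.1 2.7 2 0; 6.1 2.7 6 0; 6.1 2.7 10 0; 6.1 2.7 13 0; 6.1 2.7 15 0; 6.1 2.7 16 0; 6.1 2.7 16 0",
)

```text
time_s: 19.1
tcp_pos: [0.465, -0.3404, 0.0465]
eef_rot: [180.0, -0.1, -80.9]
contact_force: [-1.3, -1.3, 9.3]
gripper_width: 0.0338
```

Call:
drive_tool(
  plan="0 0 0.2 0; 0 0 0.4 0; 0 0 0.6 0; 0 0 0.6 0",
)

```text
time_s: 19.6
tcp_pos: [0.4657, -0.3413, 0.0449]
eef_rot: [-179.9, -0.2, -80.8]
contact_force: [-11.9, 4.8, 46.7]
gripper_width: 0.0341
```

The blades are on the tray floor. I'll ease off and release.

Call:
drive_tool(
  plan="0 0 -0.4 0; 0 0 -0.6 0; 0 0 -0.6 0",
)

```text
time_s: 19.98
tcp_pos: [0.4654, -0.34, 0.046]
eef_rot: [-180.0, -0.0, -80.9]
contact_force: [-0.7, -0.7, 9.7]
gripper_width: 0.0339
```

Call:
drive_tool(
  plan="0 0 0 0; 0 0 0 0; 0 0 0 0; 0 0 0 0; 0 0 -3 0; 0 0 -7 0; 0 0 -11 0; 0 0 -14 0",
  fingers=-0.15,
)

```text
time_s: 20.98
tcp_pos: [0.4651, -0.3398, 0.1875]
eef_rot: [-179.9, -0.0, -80.9]
contact_force: [0.7, -0.7, 0.4]
gripper_width: 0.0502
```

Run:
```python
from h import *
to(boxp=[-.062,-.0375,.17],yaw=-170.6)
b=cap('side','s5')['frame'][:,:,::-1]
cv2.imwrite('pics/c5.png',cv2.resize(b[90:290,240:500],None,fx=2.8,fy=2.8,interpolation=cv2.INTER_CUBIC))
```

```text
goal [0.49495725 0.02187733 0.17      ] from [ 0.46505568 -0.33984221  0.18745992] cm [-35.25  -8.65   1.75] turn 1.565
```

View pics/c5.png

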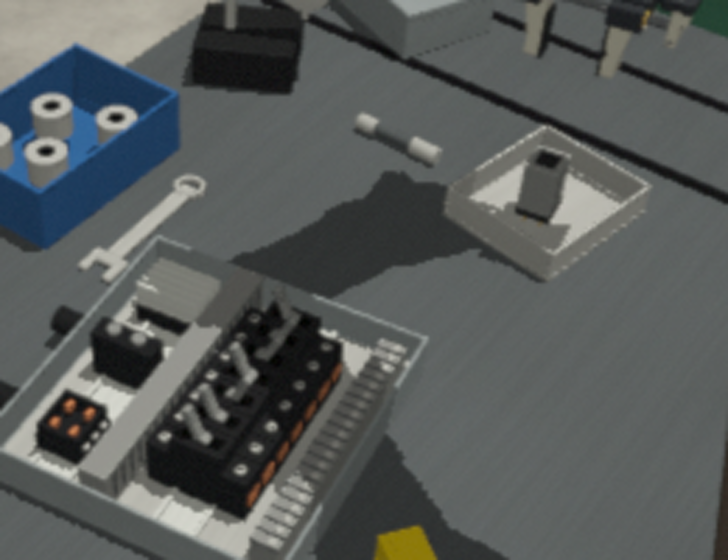

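The relay stands inside the tray at (543,185), and the base and bystanders are undisturbed. Now I'll go to the −x side of the levers with the fingers nearly closed.

Call:
drive_tool(
  plan="-4.4 -1 0 0.18; -9 -2 0 0.36; -14 -3 0 0.54; -19 -4 0 0.72; -24 -5 0 0.9; -29 -6 0 1.08; -34 -7 0 1.26; -35.2 -7.6 0 1.44",
  fingers=0.77,
  squeeze=20,
)

```text
time_s: 22.02
tcp_pos: [0.4844, 0.0222, 0.1856]
eef_rot: [180.0, 0.0, -161.0]
contact_force: [0.3, -0.7, -0.2]
gripper_width: 0.0105
```

```bash
python3 -c "
from h import *
to(boxp=[-.072,-.0375,.13],yaw=-170.6)"
```

```text
goal [0.48509153 0.02024407 0.13      ] from [0.48435248 0.02221155 0.18559607] cm [-0.01 -0.21  5.56] turn 0.167
```

Call:
drive_tool(
  plan="0 -0.2 0 0.167; 0 -0.2 2 0.167; 0 -0.2 4 0.167; 0 -0.2 5.5 0.167; 0 -0.2 5.5 0.167; 0 -0.2 5.5 0.167",
)

```text
time_s: 22.78
tcp_pos: [0.4856, 0.0181, 0.1311]
eef_rot: [-180.0, 0.0, -170.4]
contact_force: [-0.4, 0.2, 1.1]
gripper_width: 0.0102
```

```bash
python3 -c "
from h import *
to(boxp=[-.072,-.0375,.096],yaw=-170.6);to(boxp=[-.0403,-.0375,.096],yaw=-170.6)"
```

```text
goal [0.48509153 0.02024407 0.096     ] from [0.48557558 0.01807096 0.13107297] cm [0.01 0.22 3.51] turn 0.004
goal [0.51636587 0.02542151 0.096     ] from [0.48557558 0.01807096 0.13107297] cm [-3.16  0.21  3.51] turn 0.004
```

Call:
drive_tool(
  plan="0 0.2 1 0; 0 0.2 2.2 0; 0 0.2 3 0; 0 0.2 3.5 0; 0 0.2 3.5 0; -0.3 0.2 3.5 0; -0.5 0.2 3.5 0; -0.5 0.2 3.5 0",
)

```text
time_s: 23.78
tcp_pos: [0.4901, 0.0209, 0.0958]
eef_rot: [180.0, 0.0, -170.4]
contact_force: [-0.3, 0.3, -1.0]
gripper_width: 0.0102
```

Now I'll push slowly, expecting contact after a few mm.

Call:
drive_tool(
  plan="-0.15 0 0 0; -0.3 0 0 0; -0.45 0 0 0; -0.6 0 0 0; -0.75 0 0 0; -0.9 0 0 0; -0.9 0 0 0",
)

```text
time_s: 24.65
tcp_pos: [0.4959, 0.0212, 0.0951]
eef_rot: [-179.9, -0.3, -170.4]
contact_force: [-9.2, -0.5, 7.2]
gripper_width: 0.0096
```

Call:
drive_tool(
  plan="-0.15 0 0 0; -0.3 0 0 0; -0.45 0 0 0; -0.6 0 0 0; -0.75 0 0 0; -0.9 0 0 0; -0.9 0 0 0",
)

```text
time_s: 25.52
tcp_pos: [0.5058, 0.023, 0.0952]
eef_rot: [-180.0, -0.2, -170.4]
contact_force: [-4.7, -1.5, 4.8]
gripper_width: 0.0105
```

Call:
drive_tool(
  plan="-0.15 0 0 0; -0.3 0 0 0; -0.45 0 0 0; -0.6 0 0 0; -0.75 0 0 0; -0.85 0 0 0; -0.85 0 0 0",
)

```text
time_s: 26.4
tcp_pos: [0.5131, 0.0241, 0.0949]
eef_rot: [-180.0, -0.3, -170.4]
contact_force: [-9.4, -1.6, 6.3]
gripper_width: 0.0099
```

Call:
drive_tool(
  plan="-0.1 0 0 0; -0.2 0 0 0; -0.3 0 0 0; -0.4 0 0 0; -0.4 0 0 0",
)

```text
time_s: 27.02
tcp_pos: [0.5157, 0.0245, 0.0944]
eef_rot: [-179.9, -0.5, -170.4]
contact_force: [-11.7, -0.6, 6.7]
gripper_width: 0.0101
```

Call:
drive_tool(
  plan="-0.1 0 0 0; -0.2 0 0 0; -0.3 0 0 0; -0.4 0 0 0; -0.4 0 0 0",
)

```text
time_s: 27.65
tcp_pos: [0.5161, 0.0244, 0.0943]
eef_rot: [-179.9, -0.8, -170.5]
contact_force: [-25.6, 2.6, 20.2]
gripper_width: 0.0102
```

Call:
drive_tool(
  plan="-0.1 0 0 0; -0.2 0 0 0; -0.2 0 0 0",
)

```text
time_s: 28.02
tcp_pos: [0.5162, 0.0244, 0.0942]
eef_rot: [-179.9, -1.0, -170.5]
contact_force: [-33.3, 3.0, 27.2]
gripper_width: 0.0098
```

Call:
drive_tool(
  plan="1 0 0 0; 2 0 0 0; 2.5 0 0 0; 2.5 0 0 0; 2.5 0 -3 0; 2.5 0 -6 0; 2.5 0 -8 0; 2.5 0 -8 0",
)

```text
time_s: 29.02
tcp_pos: [0.5025, 0.0232, 0.1772]
eef_rot: [180.0, 0.2, -170.4]
contact_force: [0.3, -0.3, -1.5]
gripper_width: 0.0098
```

Run:
```python
from h import *
print(r.get_state()['contact_force'],r.get_state()['time_s'])
c=cap('wrist','w6'); 
P=[[proj(c,tw(BX,[[-.035+.036*np.sin(a),.075-.025*i,.07+.036*np.cos(a)]]))[0] for a in(-.42,.3,.42)] for i in range(7)]
P=np.array(P); u0,v0=(P.reshape(-1,2).min(0)-60).clip(0).astype(int); u1,v1=(P.reshape(-1,2).max(0)+60).astype(int); print(u0,v0,u1,v1,((P-[u0,v0])*2).round().tolist())
s=cap('side','s6')['frame'][:,:,::-1]
a=cv2.resize(c['frame'][v0:v1,u0:u1,::-1],None,fx=2,fy=2); b=cv2.resize(s[110:300,230:490],None,fx=1.8,fy=1.8,interpolation=cv2.INTER_CUBIC)
w=max(a.shape[1],b.shape[1]); p=lambda m:cv2.copyMakeBorder(m,0,0,0,w-m.shape[1],0)
cv2.imwrite('pics/c6.png',np.vstack([p(a),p(b)])); print(a.shape,b.shape)
```

```text
[ 0.3184597  -0.26102846 -1.47273197] 29.025
209 161 531 318 [[[526.0, 123.0], [518.0, 186.0], [514.0, 194.0]], [[459.0, 123.0], [453.0, 187.0], [450.0, 194.0]], [[392.0, 123.0], [387.0, 186.0], [385.0, 194.0]], [[325.0, 123.0], [322.0, 186.0], [320.0, 194.0]], [[257.0, 122.0], [256.0, 186.0], [255.0, 194.0]], [[189.0, 122.0], [189.0, 186.0], [190.0, 193.0]], [[121.0, 122.0], [123.0, 185.0], [124.0, 193.0]]]
(314, 644, 3) (342, 468, 3)
```

View pics/c6.png

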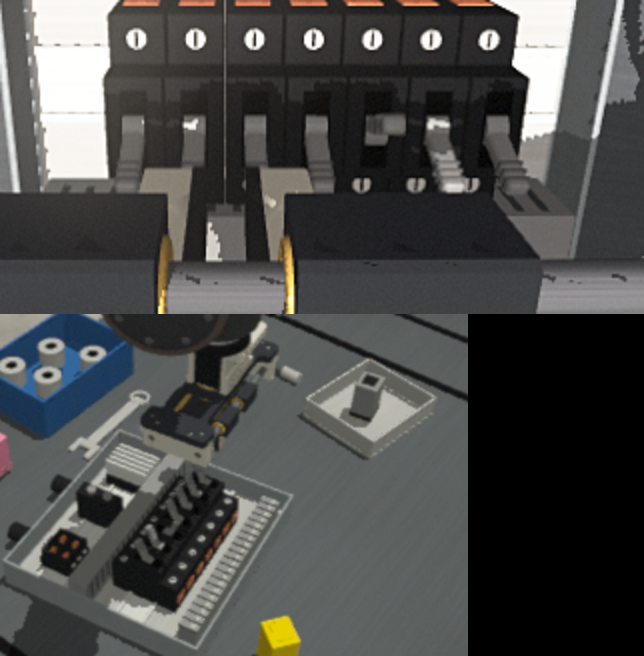

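Levers 5 and 6 lean to on, but the fingers hide their tips. I'll step aside for one clear view.

Call:
drive_tool(
  plan="-3 0 0 0; -6 0 0 0; -7 0 0 0; -7 0 0 0",
)

```text
time_s: 29.62
tcp_pos: [0.5697, 0.0343, 0.1742]
eef_rot: [-180.0, -0.1, -170.4]
contact_force: [-0.9, -0.5, -1.0]
gripper_width: 0.0102
```

Run:
```python
from h import *
c=cap('wrist','w7'); 
P=np.array([[proj(c,tw(BX,[[-.035+.036*np.sin(a),.075-.025*i,.07+.036*np.cos(a)]]))[0] for a in(-.42,.3,.42)] for i in range(7)])
u0,v0=(P.reshape(-1,2).min(0)-30).clip(0).astype(int); u1,v1=(P.reshape(-1,2).max(0)+30).astype(int); print(((P-[u0,v0])*3).round()[[0,3,4,5,6]].tolist())
cv2.imwrite('pics/c7.png',cv2.resize(c['frame'][v0:v1,u0:u1,::-1],None,fx=3,fy=3,interpolation=cv2.INTER_CUBIC)[:600,:800])
```

```text
[[[763.0, 97.0], [749.0, 209.0], [744.0, 225.0]], [[430.0, 93.0], [425.0, 207.0], [423.0, 222.0]], [[317.0, 92.0], [315.0, 206.0], [314.0, 222.0]], [[204.0, 92.0], [205.0, 205.0], [206.0, 221.0]], [[92.0, 91.0], [96.0, 205.0], [98.0, 221.0]]]
```

View pics/c7.png

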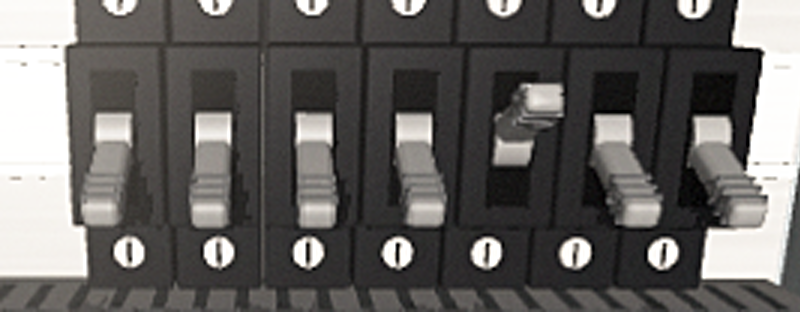

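All six levers lean equally, with tips at rows 210–215, so levers 5 and 6 at (210,210) and (317,212) match their on neighbours. The spare is still off. Handing in.

```bash
python3 -c "
from h import *
print(r.get_state()['contact_force'],r.get_state()['qd'].round(2)); print(r.close_job())"
```

```text
[ 0.08626859 -0.04577892  0.99639414] [ 0.24 -1.25 -0.66 -0.03 -0.02 -0.03]
the job is handed in; nothing more can be done
None
```

The job is done and handed in after about 30 s of robot time; no verdict was reported.

- **Levers off:** I pushed the two tripped levers (5th and 6th from +y, at box y = −25 and −50 mm) to off together. Total force reached about 28 N at the stop. The wrist picture showed their tips level with the spare's.
- **Relay:** I gripped it along x and rocked it about five times in ±y while easing it up. The upward pull never read more than about 13 N at the end of a move, against the 24 N at which the base yields. It now stands in the scrap tray, and the base looked seated in place in the side views.
- **Setting it down:** the first touch on the tray floor pressed harder than I meant, at about 47 N, because I had not allowed for the blades. I eased off before letting go.
- **Levers on:** I threw the same two levers to their on stop at about 33 N sideways (43 N with the vertical part). The last wrist picture shows them level with the four that stayed on, and the spare still off.
- **Last checks:** the robot was clear of everything when I handed in. I saw none of the parts on the plate shifted, but I did not measure them or the base's lift.

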